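# Split a press-fit housing evenly with a wedge

### The job

Take the splitting wedge (the tool with the rectangular handle) from the wooden rack and part the two press-fit housing halves evenly. Push the wedge down into the notch at one end of the seam only about half the length of its blade, then fully home in the notch at the other end, then fully home in the first, so that the halves never get badly askew (one end more than about 6 mm wider open than the other). Let go and leave the wedge standing fully home in the notch; leave the round punch in the rack.

Things in the scene. Friction and masses are not known exactly. Their poses are not given: they have to be found in the camera images.
- wedge: Wedge upright in a rack 60 mm tall, in either of two 22x26 mm openings 72 mm apart along y. Blade 50 mm long, 18 wide (y), 2 thick (x) at the tip growing evenly to 11.5 at the collar. Collar 40 (x) x 34 (y) x 6 tall, its flat underside on the rack and, when home, on the housing's ears; above it a handle 28 (x) x 34 (y), to 110 mm above the tip. Origin: middle of the tip edge; z up the tool. 0.16 kg.
- punch: Round punch in the rack's other opening: round handle 32 mm across and 60 mm tall, its underside on the rack's top, a 10 mm round pin 50 mm long below. Not wanted. Origin: centre of the pin's lower end, z up.
- near_seam (a point): Robot-side half of a lying grey metal cylinder, 68 mm across, top 81 mm up, on a fixed base. Point: on its seam face, mid-seam, level with the ear tops (70 mm up); x square to the seam to the far half, y along the seam, z up. Ears at y = +50 and -50 mm, 28 long. There a V notch, 14 mm wide and 12 deep, leads to the shut seam, clear 50 mm down. Wedge: straight down at x = 0, blade width along y.
- far_seam (a point): Same point and axes on the far half; coincides with near_seam at the start. Both halves give way alike; the wedge opens only the end it is in, to the blade's thickness 12 mm below the ear top (half in: about 4.5 mm; home: about 9). They stay where pushed (friction, no spring); pushing takes about 5 to 20 N. Angle between the y axes = askew, 0.01 rad per 1 mm difference of the ends.

How it is judged:
By the outcome, as a careful person would: the job done as asked, in the order asked, and still so for the second after the job is handed in, with the robot touching nothing.
It also fails if it takes over 48 s, if anything falls off the work surface, if the arm or the gripper's body presses on something with over 40 N, if the wrist force passes 120 N, or if a joint passes its speed limit or range.

### The arm

A 7-joint arm with a two-finger parallel gripper is mounted at the origin on a cart in front of the work surface, level with it; the furniture and walls round the work are solid. World frame = base frame: x ahead of the robot, y to its left, z up, the work surface at z = 0. Lengths are in m, angles in rad, forces in N, time in s.
With the tool pointing down it reaches from about 0.35 to 0.9 m from the base axis. Payload 8.1 kg.
Tool frame: the origin (TCP) lies midway between the tips of the shut fingers; the grasp point (between the pads) lies 19 mm behind it; z points along the fingers, y is the line along which they close (so a half turn about z gives the same grasp; the last joint's range is limited). The gripper opens to 92 mm and grips with 3 to 60 N. Pads are 19 mm wide; open, the fingers measure 130 mm over their backs; the gripper's body (75 mm by 190 mm) begins 47 mm behind the grasp point.
Start: joints at [-0.103, 0.434, 0.025, 1.573, -0.012, 1.134, -0.075], TCP at [0.625, -0, 0.199] pointing down, gripper open.
Joint ranges: [-2.62, 2.62], [-0.44, 2.09], [-1.27, 1.32], [0.08, 2.57], [-1.32, 4.46], [0.12, 2], [-2.74, 2.74]. Speed limits (rad/s): [2.22, 2.22, 3.01, 3.01, 3.14, 3.14, 3.14].

### API

Orientations are given as a rotation vector (axis times angle).
In Python, from cell import observe, get_image, camera_model, sign_off, recognise, silhouettes gives the robot as it stands.
- The arm moves only by the tool apply_moves, never from a script. Its argument "motion" is a list of rows, each an object of numbers: "x", "y", "z": the shift along the world's x, y, z in cm; "yaw": the turn about the world's z in degrees; "hand": the opening, from -1 (shut) to 1 (fully open), so that 0 is half open. In form: [{"x": .., "y": .., "z": .., "yaw": .., "hand": ..}, ...]. A call has 1 to 10 rows; each row is the pose to reach, as a shift and turn from the pose commanded when the call began; what a row does not reach only later rows make up. A row lasts 1/8 s, in which the tool goes at most 62.5 mm and 10.7 degrees, less where a joint would pass 70% of its speed; a pose out of reach is approached as far as the arm can. A call with a gripper value outside its range is refused whole. The fingers move at their own pace and stop on an object; "newtons" is the grip in N (left out, the last holds). Time passes only in rows, so rows that repeat a pose let the fingers close. It gives the time, the measured TCP pose, the force, the opening and the grip force at its end, in the units of the state.
- observe(): the state, without advancing time (a new reading comes with each control period).
- get_image(name): name is "scene" or "side" or "wrist"; returns the picture (480x640x3 uint8, blue, green, red); there is no depth.
- camera_model(name): a dict with "camera_matrix" (3x3 intrinsics, pixels), "T" (4x4, takes a point from camera to world coordinates). Camera axes: x right, y up, looking along -z (the intrinsics and any distortion apply to the point x, -y, -z); pixel columns grow to the right and rows downward; lengths in m; the calibration is good to about 2 mm. A picture is of the moment at which its call begins: read the wrist's pose just before it. camera_model takes no time and is no camera call; for the wrist camera it gives the pose at the moment of the call.
- sign_off(): hands the job in; it is judged then, once.
Trained networks look in the newest picture that a camera, given by its name, has taken for a name from the list of things; names that differ only in an ending like _2 or _b are one class to them, and where a whole thing is asked for, a point or a joint stands for the part that bears it (a point fixed in the world has none). Each returns a list of dicts, best first, with "p" (0 to 1); they miss things now and then, are a little off and sometimes report something else, mostly with a low value. They report only what shows in the picture. A call takes as long as a camera call.
- recognise(query, camera): "rect" ([left, top, right, bottom] in pixels, round what is visible of it).
- silhouettes(query, camera): "mask" (480x640 bool, what is visible of it) and "rect" ([left, top, right, bottom] in pixels, round what is visible of it).
The state is a dict: "clock": time; "joints": joint angles; "dq": joint speeds; "joint_efforts": joint torques, N m; "position": TCP position; "ee_rot": TCP orientation; "force": force on the tool from outside, world axes, zero at the start; "ft_torque": the same for the moment, N m; "width": opening from 0.0 (shut) to 1.0 (fully open); "gripper_force": force on a finger pad.
Only numpy, scipy, OpenCV 4.12 (cv2) and the standard library are available. Lean on these libraries where they do the work, as an engineer would, in place of code of your own. Each camera call takes 0.05 s, during which the arm holds its last target. There are 200 camera calls.

## Working session

There is one attempt and no reset: what is moved stays moved. The work goes in short steps, Python scripts to look and compute and a tool call to move; the robot and the scene stay as the last step left them, time stands still between calls to the robot, and variables do not carry over. Pictures are saved under pics/ and viewed, at most 10 in all, crops included, and the job is handed in when it is done.

Besides the shell and the picture viewer there is one more tool, called after "Call:" as name(argument=value, ...) on one line, values as JSON. apply_moves: Moves the arm, as the interface text tells. Its arguments: {"type":"object","properties":{"motion":{"type":"array","items":{"type":"object","properties":{"x":{"type":"number"},"y":{"type":"number"},"z":{"type":"number"},"yaw":{"type":"number"},"hand":{"type":"number"}}}},"newtons":{"type":"number"}},"required":["motion"]}

```bash
mkdir -p pics; python3 - <<'E'
from cell import *
import cv2,numpy as np
o=observe();print({k:np.round(v,3) for k,v in o.items()})
ims=[]
for c in("scene","side"):
    im=get_image(c)
    for q in("wedge","punch","near_seam","far_seam"):
        for d in recognise(q,c)[:2]: print(c,q,round(d["p"],2),np.round(d["rect"]))
    m=camera_model(c);print(np.round(m["camera_matrix"],1).tolist(),np.round(m["T"],3).tolist(),[k for k in m])
    cv2.imwrite(f"pics/{c}0.png",im)
E
```

```text
{'clock': np.float64(0.0), 'joints': array([-0.103,  0.435,  0.025,  1.574, -0.012,  1.134, -0.075]), 'dq': array([ 0.002, -0.   ,  0.   , -0.001,  0.001, -0.   ,  0.001]), 'joint_efforts': array([ 0.0000e+00, -6.6785e+01,  9.8500e-01, -3.1446e+01, -6.1000e-02,
        4.3000e-02,  0.0000e+00]), 'position': array([ 0.624, -0.   ,  0.198]), 'ee_rot': array([-2.221e+00, -2.221e+00,  2.000e-03]), 'force': array([1.176, 0.393, 0.17 ]), 'ft_torque': array([-0.006, -0.007,  0.006]), 'gripper_force': np.float64(0.0), 'width': np.float64(1.003)}
scene wedge 0.57 [280. 189. 308. 238.]
scene punch 0.81 [323. 198. 342. 246.]
scene punch 0.48 [317. 292. 394. 376.]
scene near_seam 0.66 [301. 298. 382. 384.]
scene near_seam 0.19 [278. 188. 308. 237.]
scene far_seam 0.74 [317. 291. 393. 378.]
[[600.6, 0.0, 309.8], [0.0, 600.6, 246.1], [0.0, 0.0, 1.0]] [[0.624, 0.377, -0.684, -0.013], [-0.781, 0.294, -0.551, -0.674], [-0.006, 0.878, 0.478, 0.484], [0.0, 0.0, 0.0, 1.0]] ['camera_matrix', 'T']
side punch 0.74 [355. 211. 374. 250.]
side near_seam 0.56 [260. 280. 292. 372.]
side far_seam 0.9 [290. 277. 326. 366.]
[[500.8, 0.0, 310.1], [0.0, 500.8, 240.4], [0.0, 0.0, 1.0]] [[0.97, 0.153, -0.187, 0.372], [-0.241, 0.571, -0.784, -0.878], [-0.014, 0.806, 0.592, 0.593], [0.0, 0.0, 0.0, 1.0]] ['camera_matrix', 'T']
```

View pics/scene0.png

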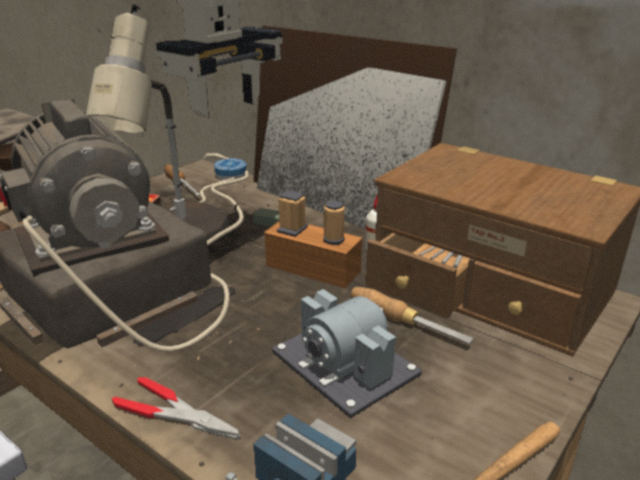

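View pics/side0.png

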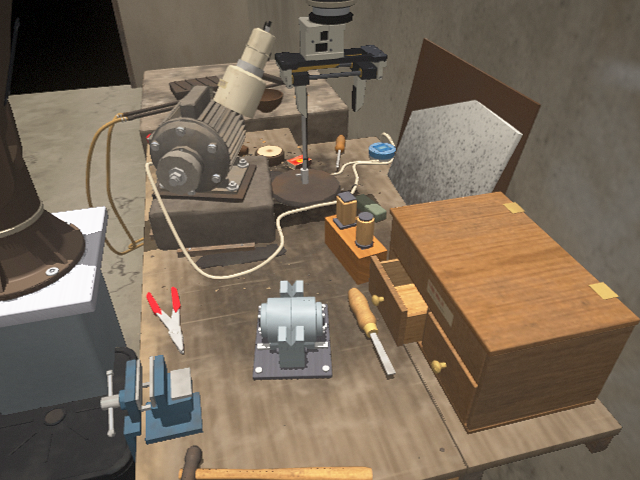

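The scene view shows the rack with the square-handled wedge on the left (top ≈ (292,195)) and the round punch on the right (≈ (334,204)). The housing is at ≈ (345,335). In the side view the wedge top is ≈ (347,196), the far ears' tops ≈ (291,284) and the near ears' tops ≈ (291,325).

```bash
cat >h.py <<'E'
import numpy as np
from cell import *
def onz(c,px,z,m=None):
    m=m or camera_model(c);K=m["camera_matrix"];T=np.array(m["T"])
    r=np.linalg.solve(K,[px[0],px[1],1]);d=T[:3,:3]@(r*[1,-1,-1]);o=T[:3,3]
    return o+d*(z-o[2])/d[2]
def proj(c,p,m=None):
    m=m or camera_model(c);T=np.array(m["T"]);q=T[:3,:3].T@(np.array(p)-T[:3,3])*[1,-1,-1]
    q=m["camera_matrix"]@q;return q[:2]/q[2]
E
python3 - <<'E'
from h import *
import cv2
for n,c,p,z in[("w","scene",(292,195),.12),("w","side",(347,196),.12),("p","scene",(334,204),.12),("p","side",(366,216),.12),("earfar","side",(291,284),.07),("earnear","side",(291,325),.07)]:
    print(n,c,onz(c,p,z).round(3))
for c,b in(("scene",(250,170,420,420)),("side",(230,170,400,390))):
    im=cv2.imread(f"pics/{c}0.png")[b[1]:b[3],b[0]:b[2]]
    cv2.imwrite(f"pics/{c}0c.png",cv2.resize(im,None,fx=2.3,fy=2.3,interpolation=2))
a,b=[cv2.imread(f"pics/{c}0c.png") for c in("scene","side")]
h=max(a.shape[0],b.shape[0]);f=lambda i:cv2.copyMakeBorder(i,0,h-i.shape[0],0,0,0)
cv2.imwrite("pics/both.png",np.hstack([f(a),f(b)]));print(h)
E
```

```text
w scene [ 0.617 -0.133  0.12 ]
w side [ 0.619 -0.137  0.12 ]
p scene [ 0.63  -0.203  0.12 ]
p side [ 0.631 -0.208  0.12 ]
earfar side [ 0.48 -0.29  0.07]
earnear side [ 0.461 -0.377  0.07 ]
575
```

View pics/both.png

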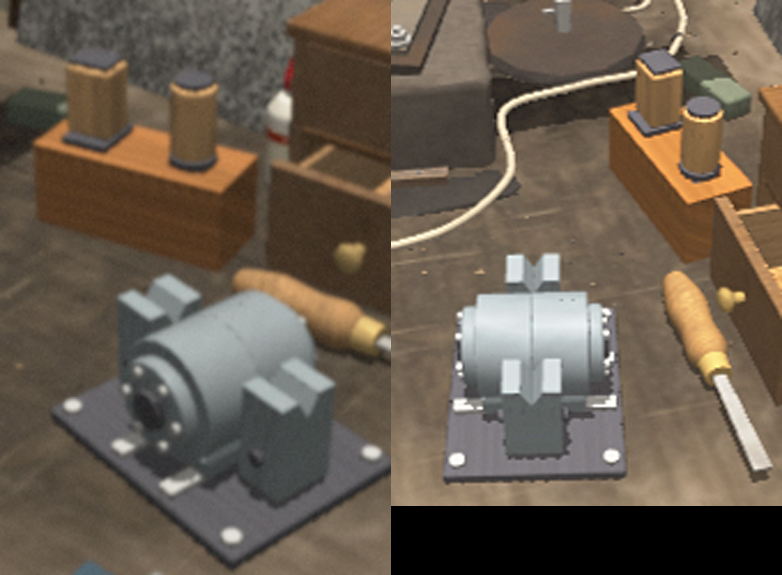

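The crop shows the wedge's square handle and collar on the left of the rack, with the rack turned about +10°. Both V notches of the housing are visible, at side-image pixels ≈ (292,282) and (291,327), with the seam turned about -12°. Next I move above the wedge for a close look.

Call:
apply_moves(motion=[{"x":-0.2,"y":-4.5,"z":1,"yaw":5,"hand":1},{"x":-0.4,"y":-9,"z":1,"yaw":10,"hand":1},{"x":-0.6,"y":-13.5,"z":1,"yaw":10,"hand":1},{"x":-0.6,"y":-13.5,"z":1,"yaw":10,"hand":1},{"x":-0.6,"y":-13.5,"z":1,"yaw":10,"hand":1}])

```text
clock: 1.12
position: [0.6191, -0.1345, 0.209]
ee_rot: [-2.019, -2.406, -0.001]
force: [0.5, 0.5, 0.8]
width: 0.998
gripper_force: 0.0
```

```bash
python3 - <<'E'
from h import *
import cv2
m=camera_model("wrist");im=get_image("wrist");cv2.imwrite("pics/w1.png",im)
o=observe();print(o["position"],o["ee_rot"],o["clock"]);print(np.round(m["T"],3).tolist())
for q in("wedge","punch"):
    for d in silhouettes(q,"wrist")[:2]:
        print(q,d["p"],d["rect"],cv2.minAreaRect(np.argwhere(d["mask"])[:,::-1].astype(np.float32)))
E
```

```text
[ 0.61917653 -0.13363825  0.20899365] [-2.01754137e+00 -2.40740788e+00 -1.13589858e-03] 1.175
[[0.985, -0.167, -0.046, 0.606], [0.173, 0.948, 0.266, -0.064], [-0.0, -0.27, 0.963, 0.395], [0.0, 0.0, 0.0, 1.0]]
wedge 0.78 [299.8, 192.9, 348.1, 252.3] ((322.0, 222.5), (57.0, 48.0), 90.0)
punch 0.67 [304.7, 278.5, 340.7, 329.0] ((322.0, 303.0), (40.0, 50.0), 0.0)
```

View pics/w1.png

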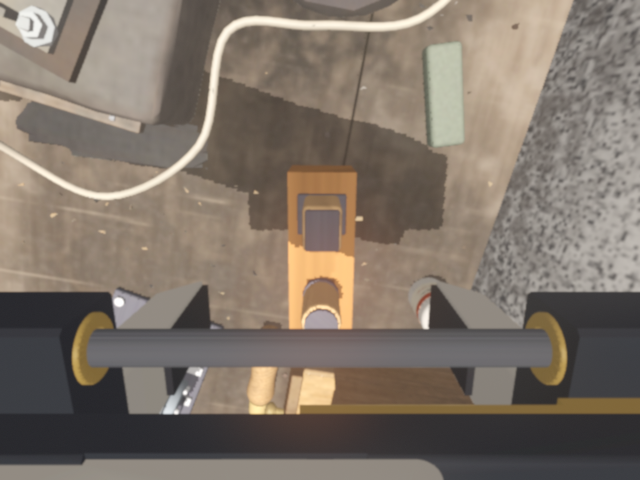

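The wedge is in line with the tool's yaw. Its top face is at about (322,230), from 304 to 340 across, and the rack runs straight down the image. The punch top is at (322,320).

```bash
python3 - <<'E'
from h import *
im=camera_model("wrist")
for n,p,z in(("top",(322,230),.12),("L",(304.5,230),.12),("R",(339.5,230),.12),("t",(322,209),.12),("b",(322,251),.12),("punch",(321.5,320),.12),("rackL",(288,168),.06),("rackR",(356,168),.06)): print(n,onz("wrist",p,z).round(4))
E
```

```text
top [ 0.6205 -0.1313  0.12  ]
L [ 0.6087 -0.1334  0.12  ]
R [ 0.6324 -0.1292  0.12  ]
t [ 0.6179 -0.1168  0.12  ]
b [ 0.6232 -0.1462  0.12  ]
punch [ 0.6323 -0.1985  0.12  ]
rackL [ 0.5875 -0.1003  0.06  ]
rackR [ 0.6415 -0.0907  0.06  ]
```

Call:
apply_moves(motion=[{"x":0.1,"y":0.1,"z":-5,"hand":1},{"x":0.1,"y":0.1,"z":-9,"hand":0.6},{"x":0.1,"y":0.1,"z":-12.7,"hand":0},{"x":0.1,"y":0.1,"z":-12.7,"hand":-0.2},{"x":0.1,"y":0.1,"z":-12.7,"hand":-1},{"x":0.1,"y":0.1,"z":-12.7,"hand":-1},{"x":0.1,"y":0.1,"z":-12.7,"hand":-1},{"x":0.1,"y":0.1,"z":-12.7,"hand":-1}], newtons=60)

```text
schema error: expected keys x, y, z, yaw, hand
```

Call:
apply_moves(motion=[{"x":0.1,"y":0.1,"z":-5,"yaw":0,"hand":1},{"x":0.1,"y":0.1,"z":-9,"yaw":0,"hand":0.6},{"x":0.1,"y":0.1,"z":-12.7,"yaw":0,"hand":0},{"x":0.1,"y":0.1,"z":-12.7,"yaw":0,"hand":-0.2},{"x":0.1,"y":0.1,"z":-12.7,"yaw":0,"hand":-1},{"x":0.1,"y":0.1,"z":-12.7,"yaw":0,"hand":-1},{"x":0.1,"y":0.1,"z":-12.7,"yaw":0,"hand":-1},{"x":0.1,"y":0.1,"z":-12.7,"yaw":0,"hand":-1}], newtons=60)

```text
clock: 2.28
position: [0.6205, -0.1341, 0.0828]
ee_rot: [2.019, 2.406, 0.001]
force: [1.5, -0.7, 2.4]
width: 0.292
gripper_force: 60.1
```

Call:
apply_moves(motion=[{"x":0,"y":0,"z":5,"yaw":0,"hand":-1},{"x":0,"y":0,"z":9,"yaw":0,"hand":-1},{"x":-3,"y":-4,"z":11,"yaw":-7,"hand":-1},{"x":-6,"y":-9,"z":11,"yaw":-14,"hand":-1},{"x":-9,"y":-14.5,"z":11,"yaw":-22,"hand":-1},{"x":-12,"y":-20,"z":11,"yaw":-22,"hand":-1},{"x":-15,"y":-25,"z":11,"yaw":-22,"hand":-1},{"x":-17,"y":-30,"z":11,"yaw":-22,"hand":-1},{"x":-17,"y":-30.5,"z":11,"yaw":-22,"hand":-1},{"x":-17,"y":-30.5,"z":11,"yaw":-22,"hand":-1}])

```text
clock: 3.52
position: [0.4501, -0.4388, 0.1918]
ee_rot: [-2.442, -1.976, -0.001]
force: [0.3, 0.1, -1.1]
width: 0.293
gripper_force: 60.0
```

```bash
cat >>h.py <<'E'
import cv2
def wr(name):
    m=camera_model("wrist");im=get_image("wrist");cv2.imwrite(f"pics/{name}.png",im)
    np.savez(f"{name}.npz",K=m["camera_matrix"],T=m["T"])
def ld(name):
    d=np.load(f"{name}.npz");return dict(camera_matrix=d["K"],T=d["T"])
E
python3 - <<'E'
from h import *
o=observe();print(o["position"],o["ee_rot"],o["clock"],o["force"],o["width"])
wr("w2")
E
```

```text
[ 0.45007263 -0.43875613  0.19179504] [-2.44174306e+00 -1.97582973e+00 -8.00575712e-04] 3.525 [ 0.2837032   0.12269483 -1.10941025] 0.29328626070137004
```

View pics/w2.png

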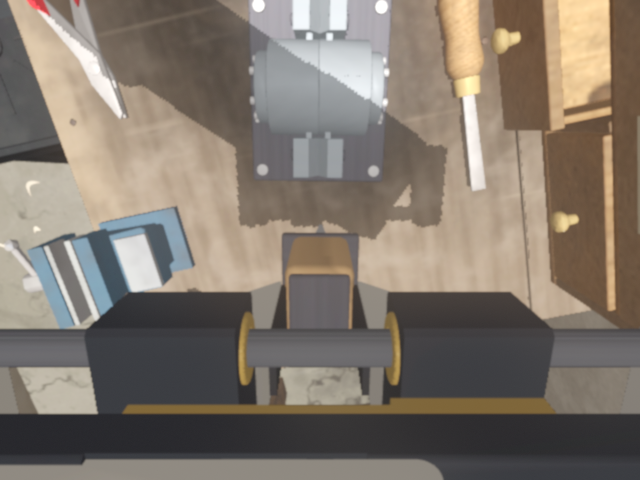

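The wedge hangs straight in the grip, with its tip about at (321,228). The housing is ahead of it: near ears ≈ x 293–343 and rows 137–178, seam line near x=318–320, far ears at the top edge. I'll zoom in on that region.

```bash
python3 - <<'E'
from h import *
im=cv2.imread("pics/w2.png")[0:250,240:400]
cv2.imwrite("pics/w2c.png",cv2.resize(im,(384*1,600),interpolation=cv2.INTER_CUBIC))
E
```

```text
(no output)
```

View pics/w2c.png

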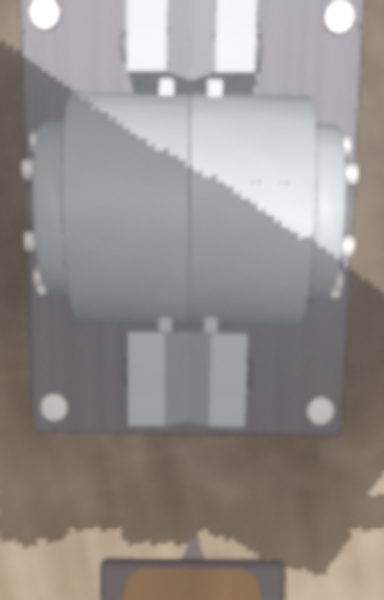

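```bash
python3 - <<'E'
from h import *
m=ld("w2")
f=lambda u,v,z:onz("",(240+u/2.4,v/2.4),z,m)
no,ni,fi=f(187.5,427,.07),f(187.5,333,.07),f(191.5,70,.07)
s0,s1=f(190,100,.081),f(190,320,.075)
L,R=f(127,380,.07),f(247,380,.07)
print(no.round(4),ni.round(4),fi.round(4),"len",np.linalg.norm(no-ni),np.linalg.norm(ni-fi),"w",np.linalg.norm(R-L))
d=fi-no;print("yaw seam",np.degrees(np.arctan2(-d[0],d[1])),"ear x yaw",np.degrees(np.arctan2(*(R-L)[1::-1])))
c=(ni+fi)/2;u=d/np.linalg.norm(d);print("mid",c,"near",c-.05*u,"far",c+.05*u)
print("tip",f(194,540,.119))
# side cam cross-check of notches
for p in((291.5,282),(291.3,327.5)):print(onz("side",p,.07).round(4))
o=observe();print(o["position"])
E
```

```text
[ 0.4563 -0.4059  0.07  ] [ 0.4623 -0.3782  0.07  ] [ 0.4785 -0.3077  0.07  ] len 0.02837502143448636 0.07236562068577203 w 0.036816493617466875
yaw seam -12.742228939269383 ear x yaw -12.061415121671855
mid [ 0.47041065 -0.34292835  0.07      ] near [ 0.4593824  -0.39169696  0.07      ] far [ 0.48143891 -0.29415974  0.07      ]
tip [ 0.45308747 -0.43006685  0.119     ]
[ 0.4818 -0.2856  0.07  ]
[ 0.4606 -0.382   0.07  ]
[ 0.4507597  -0.43768546  0.1917855 ]
```

Sizes agree (ear 28.4 mm, gap 72.4 mm), and the blade tip is where the grip predicts. First I push half in at the near (-y) notch: move over, lower and check.

Call:
apply_moves(motion=[{"x":0.9,"y":4.6,"z":0,"yaw":-0.4,"hand":-1},{"x":0.9,"y":4.6,"z":-2,"yaw":-0.4,"hand":-1},{"x":0.9,"y":4.6,"z":-4.5,"yaw":-0.4,"hand":-1},{"x":0.9,"y":4.6,"z":-5.3,"yaw":-0.4,"hand":-1},{"x":0.9,"y":4.6,"z":-5.3,"yaw":-0.4,"hand":-1}])

```text
clock: 4.2
position: [0.4594, -0.392, 0.1389]
ee_rot: [-2.446, -1.97, -0.0]
force: [-0.4, 0.2, -1.3]
width: 0.293
gripper_force: 60.0
```

```bash
python3 - <<'E'
from h import *
o=observe();print(o["position"],o["ee_rot"],o["clock"],o["force"],o["width"])
im=get_image("side");im2=get_image("scene")
a=cv2.resize(im[240:400,220:360],None,fx=2.7,fy=2.7,interpolation=2);b=cv2.resize(im2[240:400,270:420],None,fx=2.7,fy=2.7,interpolation=2)
cv2.imwrite("pics/s3.png",np.hstack([a,b]))
E
```

```text
[ 0.45942835 -0.39197721  0.13892008] [-2.44625786e+00 -1.96966997e+00 -1.47005744e-04] 4.2 [-0.36378197  0.16477849 -1.31813769] 0.29275045223778934
```

View pics/s3.png

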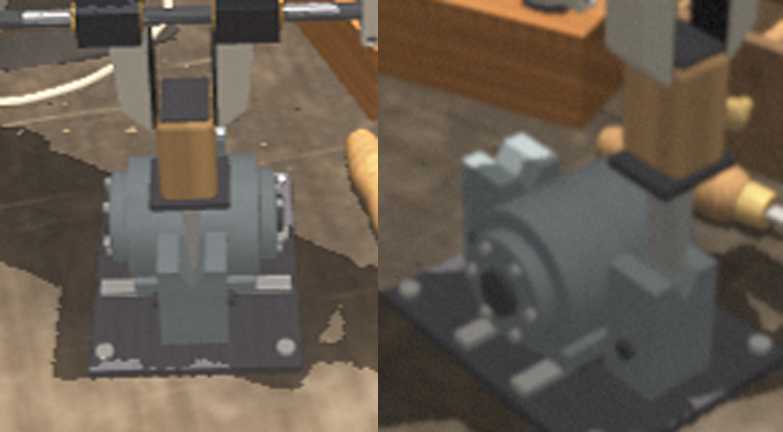

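Both views show the blade centred in the near notch, with its tip just inside the V. I push to half depth.

Call:
apply_moves(motion=[{"x":0,"y":0,"z":-0.5,"yaw":0,"hand":-1},{"x":0,"y":0,"z":-0.9,"yaw":0,"hand":-1},{"x":0,"y":0,"z":-1.3,"yaw":0,"hand":-1},{"x":0,"y":0,"z":-1.7,"yaw":0,"hand":-1},{"x":0,"y":0,"z":-2.1,"yaw":0,"hand":-1},{"x":0,"y":0,"z":-2.1,"yaw":0,"hand":-1}])

```text
clock: 5.05
position: [0.4595, -0.3937, 0.1186]
ee_rot: [2.447, 1.967, 0.001]
force: [-0.1, -0.3, 3.0]
width: 0.292
gripper_force: 60.0
```

Call:
apply_moves(motion=[{"x":0,"y":0,"z":1.5,"yaw":0,"hand":-1},{"x":0,"y":0,"z":3.5,"yaw":0,"hand":-1},{"x":0,"y":0,"z":5.5,"yaw":0,"hand":-1},{"x":0.7,"y":3.3,"z":5.5,"yaw":0,"hand":-1},{"x":1.5,"y":6.6,"z":5.5,"yaw":0,"hand":-1},{"x":2.2,"y":9.8,"z":5.5,"yaw":0,"hand":-1},{"x":2.2,"y":9.8,"z":4.5,"yaw":0,"hand":-1},{"x":2.2,"y":9.8,"z":2.8,"yaw":0,"hand":-1},{"x":2.2,"y":9.8,"z":2.0,"yaw":0,"hand":-1},{"x":2.2,"y":9.8,"z":2.0,"yaw":0,"hand":-1}])

```text
clock: 6.3
position: [0.4804, -0.2954, 0.1377]
ee_rot: [-2.449, -1.967, 0.001]
force: [0.6, 0.0, -0.9]
width: 0.291
gripper_force: 60.0
```

```bash
python3 - <<'E'
from h import *
o=observe();print(o["position"],o["ee_rot"],o["clock"],o["force"],o["width"])
im=get_image("side");im2=get_image("scene")
a=cv2.resize(im[240:400,220:360],None,fx=2.7,fy=2.7,interpolation=2);b=cv2.resize(im2[240:400,270:420],None,fx=2.7,fy=2.7,interpolation=2)
cv2.imwrite("pics/s4.png",np.hstack([a,b]))
E
```

```text
[ 0.48038908 -0.29542329  0.13769031] [-2.44852432e+00 -1.96675334e+00  1.17766101e-03] 6.3 [ 0.60392604  0.01074003 -0.94090897] 0.2911022173317844
```

View pics/s4.png

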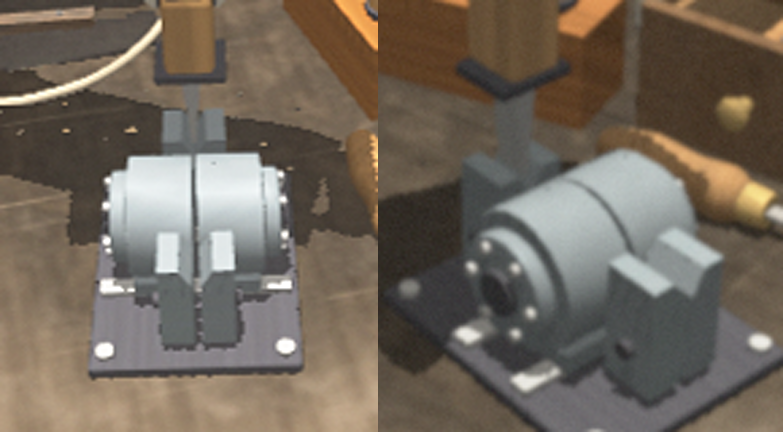

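The near end has opened a few mm, and the blade is centred in the far notch. I push it home.

Call:
apply_moves(motion=[{"x":0,"y":0,"z":-0.5,"yaw":0,"hand":-1},{"x":0,"y":0,"z":-1.0,"yaw":0,"hand":-1},{"x":0,"y":0,"z":-1.5,"yaw":0,"hand":-1},{"x":0,"y":0,"z":-2.0,"yaw":0,"hand":-1},{"x":0,"y":0,"z":-2.5,"yaw":0,"hand":-1},{"x":0,"y":0,"z":-3.0,"yaw":0,"hand":-1},{"x":0,"y":0,"z":-3.5,"yaw":0,"hand":-1},{"x":0,"y":0,"z":-4.0,"yaw":0,"hand":-1},{"x":0,"y":0,"z":-4.3,"yaw":0,"hand":-1},{"x":0,"y":0,"z":-4.3,"yaw":0,"hand":-1}])

```text
clock: 7.65
position: [0.4821, -0.2954, 0.0956]
ee_rot: [2.447, 1.967, 0.002]
force: [2.4, -0.0, 2.4]
width: 0.294
gripper_force: 60.0
```

Call:
apply_moves(motion=[{"x":0,"y":0,"z":-0.2,"yaw":0,"hand":-1},{"x":0,"y":0,"z":-0.4,"yaw":0,"hand":-1},{"x":0,"y":0,"z":-0.4,"yaw":0,"hand":-1}])

```text
clock: 8.02
position: [0.4823, -0.2954, 0.0923]
ee_rot: [2.447, 1.967, 0.002]
force: [-0.4, 1.9, 10.8]
width: 0.292
gripper_force: 60.0
```

Call:
apply_moves(motion=[{"x":0,"y":0,"z":-0.2,"yaw":0,"hand":-1},{"x":0,"y":0,"z":-0.2,"yaw":0,"hand":-1}])

```text
clock: 8.28
position: [0.4827, -0.2955, 0.0919]
ee_rot: [2.446, 1.966, 0.004]
force: [-4.5, 4.2, 28.6]
width: 0.293
gripper_force: 60.0
```

The far end is home: the force rose and motion stopped. I withdraw and return to the near notch.

Call:
apply_moves(motion=[{"x":0,"y":0,"z":1.5,"yaw":0,"hand":-1},{"x":0,"y":0,"z":3.5,"yaw":0,"hand":-1},{"x":0,"y":0,"z":6,"yaw":0,"hand":-1},{"x":0,"y":0,"z":8,"yaw":0,"hand":-1},{"x":-0.7,"y":-3.3,"z":8.2,"yaw":0,"hand":-1},{"x":-1.5,"y":-6.6,"z":8.2,"yaw":0,"hand":-1},{"x":-2.2,"y":-9.8,"z":8.2,"yaw":0,"hand":-1},{"x":-2.2,"y":-9.8,"z":7.2,"yaw":0,"hand":-1},{"x":-2.2,"y":-9.8,"z":5.2,"yaw":0,"hand":-1},{"x":-2.2,"y":-9.8,"z":4.8,"yaw":0,"hand":-1}])

```text
clock: 9.52
position: [0.4583, -0.3914, 0.1354]
ee_rot: [-2.445, -1.967, 0.001]
force: [-0.3, 0.5, -1.1]
width: 0.293
gripper_force: 60.0
```

```bash
python3 - <<'E'
from h import *
o=observe();print(o["position"],o["ee_rot"],o["clock"],o["force"],o["width"])
im=get_image("side");im2=get_image("scene")
a=cv2.resize(im[240:400,220:360],None,fx=2.7,fy=2.7,interpolation=2);b=cv2.resize(im2[240:400,270:420],None,fx=2.7,fy=2.7,interpolation=2)
cv2.imwrite("pics/s5.png",np.hstack([a,b]))
E
```

```text
[ 0.45825374 -0.3913609   0.13539351] [-2.44492852e+00 -1.96722547e+00  8.30181846e-04] 9.525 [-0.26435992  0.46840786 -1.08064764] 0.29253097685049845
```

View pics/s5.png

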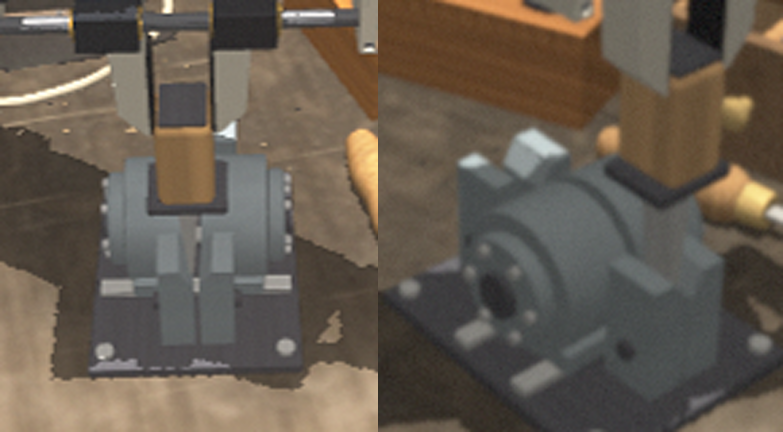

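The far end is wide open and the blade is in line with the near gap, so I push it home.

Call:
apply_moves(motion=[{"x":0.1,"y":0,"z":-0.7,"yaw":0,"hand":-1},{"x":0.1,"y":0,"z":-1.4,"yaw":0,"hand":-1},{"x":0.1,"y":0,"z":-2.0,"yaw":0,"hand":-1},{"x":0.1,"y":0,"z":-2.5,"yaw":0,"hand":-1},{"x":0.1,"y":0,"z":-3.0,"yaw":0,"hand":-1},{"x":0.1,"y":0,"z":-3.5,"yaw":0,"hand":-1},{"x":0.1,"y":0,"z":-4.0,"yaw":0,"hand":-1},{"x":0.1,"y":0,"z":-4.3,"yaw":0,"hand":-1},{"x":0.1,"y":0,"z":-4.5,"yaw":0,"hand":-1},{"x":0.1,"y":0,"z":-4.5,"yaw":0,"hand":-1}])

```text
clock: 10.88
position: [0.4609, -0.3937, 0.0926]
ee_rot: [2.447, 1.967, 0.001]
force: [-0.2, -0.5, 5.2]
width: 0.29
gripper_force: 60.0
```

Call:
apply_moves(motion=[{"x":0,"y":0,"z":-0.2,"yaw":0,"hand":-1},{"x":0,"y":0,"z":-0.3,"yaw":0,"hand":-1},{"x":0,"y":0,"z":-0.3,"yaw":0,"hand":-1}])

```text
clock: 11.25
position: [0.4614, -0.3943, 0.0922]
ee_rot: [2.445, 1.966, 0.002]
force: [-3.7, 4.8, 27.5]
width: 0.286
gripper_force: 60.0
```

It is home. I relax the push, release and lift away.

Call:
apply_moves(motion=[{"x":0,"y":0,"z":0.2,"yaw":0,"hand":-1},{"x":0,"y":0,"z":0.2,"yaw":0,"hand":0.4},{"x":0,"y":0,"z":0.2,"yaw":0,"hand":0.4},{"x":0,"y":0,"z":0.2,"yaw":0,"hand":0.4},{"x":0,"y":0,"z":0.2,"yaw":0,"hand":0.4},{"x":0,"y":0,"z":3,"yaw":0,"hand":0.4},{"x":0,"y":0,"z":7,"yaw":0,"hand":0.4},{"x":0,"y":0,"z":11,"yaw":0,"hand":0.4},{"x":0,"y":0,"z":14,"yaw":0,"hand":0.4},{"x":0,"y":0,"z":14,"yaw":0,"hand":0.4}])

```text
clock: 12.5
position: [0.4611, -0.394, 0.2316]
ee_rot: [2.445, 1.966, 0.002]
force: [-0.2, 0.1, 0.0]
width: 0.701
gripper_force: 0.0
```

```bash
python3 - <<'E'
from h import *
o=observe();print(o["position"],o["clock"],o["force"],o["width"])
im=get_image("side");im2=get_image("scene")
a=cv2.resize(im[240:400,220:360],None,fx=2.7,fy=2.7,interpolation=2);b=cv2.resize(im2[240:400,270:420],None,fx=2.7,fy=2.7,interpolation=2)
cv2.imwrite("pics/s6.png",np.hstack([a,b]))
E
```

```text
[ 0.46112557 -0.39402209  0.23156582] 12.5 [-0.19905456  0.07245864  0.03552773] 0.7006004132531662
```

View pics/s6.png

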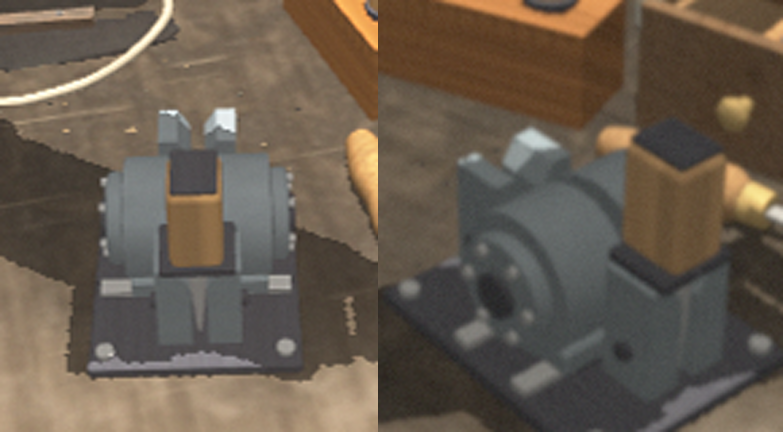

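The wedge stands upright with its collar flat on the near ears. Both ends are open, and the punch is still in the rack.

```bash
python3 -c "
from cell import *
print(sign_off())"
```

```text
the job is handed in; nothing more can be done
None
```

The job is handed in at about 12.5 s: the halves were parted in the order asked (near notch half in, far notch home, near notch home), the wedge was left standing fully home in the near notch, and the punch is still in the rack.

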